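# Refit the roller head of a peristaltic pump and hold it down

## Robot

A 6-joint arm with a two-finger parallel gripper is mounted at the origin on the work surface. World frame = base frame: x ahead of the robot, y to its left, z up, the work surface at z = 0. Lengths are in m, angles in rad, forces in N, time in s.
With the tool pointing down it reaches from about 0.325 to 0.9 m from the base axis. Payload 6.1 kg.
Tool frame: the origin (TCP) lies at the very end of the fingers, on their centre line; the grasp point (between the pads) lies 19 mm behind it; z points along the fingers, y is the line along which they close (so a half turn about z gives the same grasp; the last joint's range is limited). The gripper opens to 87 mm and grips with 3 to 60 N. Pads are 19 mm wide; open, the fingers measure 117 mm over their backs; the gripper's body (75 mm by 190 mm) begins 51 mm behind the grasp point.
Start: joints at [-1.408, 0.22, 1.526, -0, 1.395, -0.126], TCP at [0.178, -0.599, 0.201] pointing down, gripper open.
Joint ranges: [-2.98, 2.98], [-0.91, 2.08], [0.09, 2.57], [-1.24, 4.39], [0.2, 2.65], [-2.68, 2.68]. Speed limits (rad/s): [2.57, 2.57, 3.01, 3.14, 3.14, 3.14].

## Interface

Orientations are given as a rotation vector (axis times angle).
In Python, from plant import bot gives the robot as it stands.
- The arm moves only by the tool apply_moves, never from a script. Its argument "series" is a list of rows, each a list of 2 entries, a list of its own where there are three numbers: the shift along the tool's x, y, z in m, then the turn about the tool's z in rad. A call has 1 to 20 rows; each row shifts and turns the commanded pose from where the row before left it, along the tool's axes as they then stand; what a row does not reach is not made up. A row lasts 1/10 s, in which the tool goes at most 50 mm and 8.59 degrees, less where a joint would pass 70% of its speed; a pose out of reach is approached as far as the arm can. A call with a gripper value outside its range is refused whole. "jaw" is the finger opening in m, from 0 to 0.087, set as the call begins (left out, the last holds). The fingers move at their own pace and stop on an object; "newtons" is the grip in N (left out, the last holds). Time passes only in rows, so rows that do not move let the fingers close. It gives the time, the measured TCP pose, the force, the opening and the grip force at its end, in the units of the state.
- bot.get_state(): the state, without advancing time (a new reading comes with each control period).
- bot.capture(name): name is "scene" or "top" or "wrist"; returns the picture (480x640x3 uint8, blue, green, red); there is no depth.
- bot.camera_model(name): a dict with "fx", "fy", "cx", "cy" (pixels), "k1" (the pictures are not rectified: a ray, as slopes to the right and down, at radius r is drawn at 1 + k1 r^2 times it, then the intrinsics apply), "rvec" (rotation vector, rad) and "tvec" (3), from world to camera coordinates, as OpenCV has them. Camera axes: x right, y down, z forward; pixel columns grow to the right and rows downward; lengths in m; the calibration is good to about 2 mm. A picture is of the moment at which its call begins: read the wrist's pose just before it. camera_model takes no time and is no camera call; for the wrist camera it gives the pose at the moment of the call.
- bot.job_done(): hands the job in; it is judged then, once.
The state is a dict: "time": time; "joints": joint angles; "qvel": joint speeds; "tau": joint torques, N m; "eef_pos": TCP position; "orientation": TCP orientation; "contact_force": force on the tool from outside, world axes, zero at the start; "ft_torque": the same for the moment, N m; "grip_width": opening from 0.0 (shut) to 1.0 (fully open); "grip_force": force on a finger pad.
Only numpy, scipy, OpenCV 4.12 (cv2) and the standard library are available. Lean on these libraries where they do the work, as an engineer would, in place of code of your own. Each camera call takes 0.05 s, during which the arm holds its last target. There are 200 camera calls.

## Task

Refit the roller head of the bench peristaltic pump: swing the pump's clamp arm wide open, then pick up the roller head, turn it so that the flat in its bore matches the flat of the drive shaft, and slide it all the way down the shaft. Press it down until the sprung plate under it is squeezed fully down, and finish still holding it pressed down like that, ready for the retaining screw. Leave the dish, screwdriver, beaker and bottle where they are.

Things in the scene. Friction and masses are not known exactly. Their poses are not given: they have to be found in the camera images.
- pump: White bench peristaltic pump, fixed, 170 x 120 mm, 105 mm high, drive shaft upright on its top. Origin: on the bench below the shaft axis; x towards its control panel, y away from the clamp arm. Case: -65 to 105 mm in x, +-60 in y. On top: two black tube guides, 20 mm high, at x = +-40, y = 44 mm; a speed dial, 17 mm high, at x = 76, y = -30 mm.
- shaft_tip (a point): Centre of the top end of the pump's steel drive shaft, 159 mm above the bench, 40 mm above the sprung plate; z up. Shaft 14 mm in diameter with one flat along it, 3 mm from the axis, facing this point's +x; its end edge is chamfered 0.8 mm. It turns only very stiffly (0.8 Nm). The sprung plate has a straight edge on the flat's side.
- plate (a joint): The sprung plate (dark steel disc, 36 mm) round the foot of the shaft, on which the roller head lands: how far it is pressed down, in m, 0 free (its top 119 mm above the bench) to 0.004 fully down. It starts to move at 4 N and takes 10 N fully down; the head's weight alone does not move it.
- rotor: Aluminium roller head standing on the bench, 60 mm high, 0.17 kg. Origin: centre of its underside, on its axis; z up. Foot plate 52 mm in diameter; three black rollers on spokes up to z = 26 mm (outermost radius 30 mm), at 60, 180 and 300 degrees from x. D bore right through: 15.4 mm in diameter, its flat 3.7 mm from the axis on the +x side. Its x must match shaft_tip's x within 8 degrees.
- rotor_hub (a point): Centre of the top of the roller head's hub, 60 mm above its underside; axes as the head's. The hub is the part to grip, from 26 to 60 mm above the underside: 30 mm in diameter with two parallel wrench flats 22 mm apart, facing +y and -y; a small dark set screw shows on its +x side.
- clamp (a joint): The pump's clamp arm, grey, swinging level about an upright hinge: angle in rad, 0 shut (its guard lip covers the rollers' place and keeps the head off the shaft), growing as it opens, anticlockwise from above, to the stop at 1.7. Light friction (0.1 Nm); it stays where it is left.
- clamp_hinge (a point): On the hinge axis of the clamp arm, on top of the arm, 152 mm above the bench.
- clamp_post (a point): Top, 180 mm above the bench, of the steel thumb post at the free end of the clamp arm, 98 mm from the hinge axis: upright pin, 12 mm in diameter, free from 146 to 180 mm above the bench. The highest other part of the arm is 154 mm above the bench.
- dish: Glass dish with the retaining screw and its washer, 90 mm across, 14 mm high; origin under its centre. To be left alone.
- screwdriver: Screwdriver with a black handle, lying on the bench, 170 mm long; origin under its middle. To be left alone.
- beaker: Glass beaker, 68 mm across, 95 mm high; origin under its centre. To be left alone.
- reagent: Amber reagent bottle, 78 mm across, 165 mm high; origin under its centre. To be left alone.
Not all that is in view belongs to the job. Of the things shaped like the rotor, the aluminium one is meant.

How it is judged:
By the outcome, as a careful person would: the job done as asked, in the order asked, and still so for the second after the job is handed in, while the arm keeps its last pose, push and grip.
It also fails if it takes over 64 s, if anything falls off the work surface, if the arm or the gripper's body presses on something with over 40 N, if the wrist force passes 120 N, or if a joint passes its speed limit or range.

## Working session

There is one attempt and no reset: what is moved stays moved. The work goes in short steps, Python scripts to look and compute and a tool call to move; the robot and the scene stay as the last step left them, time stands still between calls to the robot, and variables do not carry over. Pictures are saved under pics/ and viewed, at most 10 in all, crops included, and the job is handed in when it is done.

Besides the shell and the picture viewer there is one more tool, called after ">>>" as name(argument=value, ...), one argument or row to a line, values as JSON. apply_moves: Moves the arm, as the interface text tells. Its arguments: {"type":"object","properties":{"series":{"type":"array"},"jaw":{"type":"number"},"newtons":{"type":"number"}},"required":["series"]}

```bash
mkdir -p pics; ls; cat > h.py <<'E'
import numpy as np, cv2
from plant import bot
def cam(n):
    m=bot.camera_model(n);R=cv2.Rodrigues(np.array(m["rvec"],float))[0];return m,R,np.array(m["tvec"],float)
def ray(c,u,v):
    m,R,t=c;x=(u-m["cx"])/m["fx"];y=(v-m["cy"])/m["fy"];rd=np.hypot(x,y);r=rd
    for _ in range(20): r=rd/(1+m["k1"]*r*r)
    s=r/rd if rd>0 else 1
    return -R.T@t, R.T@np.array([x*s,y*s,1])
def onz(c,u,v,z):
    o,d=ray(c,u,v);return (o+d*(z-o[2])/d[2])
def proj(c,p):
    m,R,t=c;q=R@np.array(p)+t;x,y=q[:2]/q[2];f=1+m["k1"]*(x*x+y*y);return np.array([m["fx"]*x*f+m["cx"],m["fy"]*y*f+m["cy"]])
def tri(c1,p1,c2,p2):
    A=[];b=[]
    for c,p in((c1,p1),(c2,p2)):
        o,d=ray(c,*p);d/=np.linalg.norm(d);P=np.eye(3)-np.outer(d,d);A.append(P);b.append(P@o)
    return np.linalg.lstsq(np.vstack(A),np.hstack(b),rcond=None)[0]
E
python3 - <<'E'
from h import *
for n in("scene","top"):
    cv2.imwrite(f"pics/{n}0.png",bot.capture(n)); c=cam(n); print(n,c[0],-c[1].T@c[2])
s=bot.get_state();print(s)
E
```

```text
pics
scene {'fx': 447.57561129033144, 'fy': 447.57561129033144, 'cx': 315.87814933777975, 'cy': 240.3875065828799, 'k1': -0.09859348693051345, 'rvec': array([ 1.75859126,  1.35149768, -0.73676452]), 'tvec': array([-0.10226563, -0.17664303,  1.32662217])} [ 1.20283786 -0.23353187  0.54793371]
top {'fx': 473.0034179390376, 'fy': 473.0034179390376, 'cx': 312.2017611294262, 'cy': 242.57603441166697, 'k1': 0.026537553280148493, 'rvec': array([ 2.19687946, -2.15449569,  0.06555102]), 'tvec': array([-0.04933592,  0.58407322,  1.04938556])} [ 0.50454066 -0.05483461  1.08959511]
{'time': 0.1, 'joints': array([-1.40809405e+00,  2.21145460e-01,  1.52746138e+00,  2.56022518e-05,
        1.39471515e+00, -1.26109115e-01]), 'qvel': array([ 1.92060861e-04, -3.69150410e-03, -3.22169056e-03,  1.11122500e-03,
       -7.57311748e-04, -9.46435195e-07]), 'tau': array([ 1.36962557e-03, -4.95942879e+01, -3.88520515e+01,  7.01085222e-02,
        5.15439617e-02, -4.94730409e-05]), 'eef_pos': array([ 0.17791289, -0.59853577,  0.2002665 ]), 'orientation': array([-3.10718322e+00, -4.51832920e-01,  1.01118069e-05]), 'contact_force': array([-0.08304372, -0.51202396, -0.0208691 ]), 'ft_torque': array([-0.02098377,  0.03570586,  0.00806345]), 'grip_force': 0.0, 'grip_width': 0.999617380901123}
```

View pics/scene0.png

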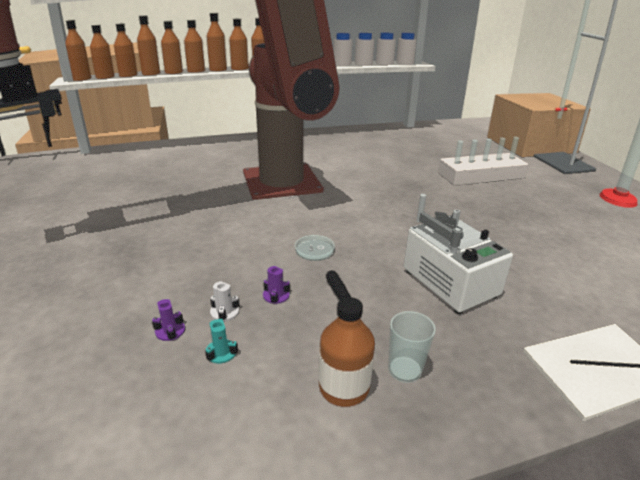

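View pics/top0.png

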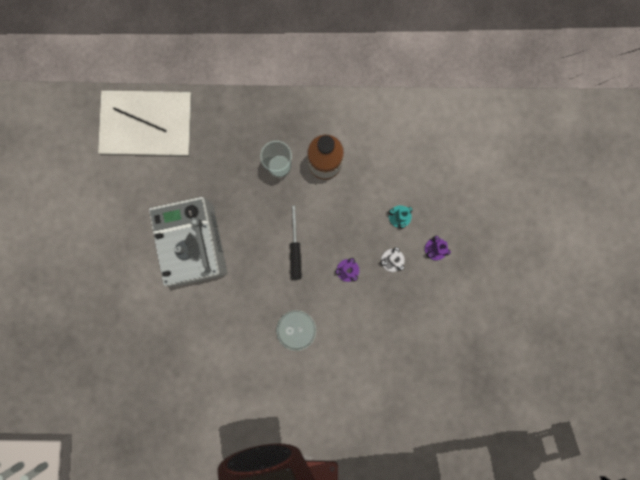

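Scene: pump with its arm at about (455,240), four roller heads, dish, bottle, beaker and screwdriver. Candidates in the top view: purple (349,270), purple (437,248), teal (401,215) and silver/aluminium (393,260). By the description I choose the silver one, and check it in a close crop together with the pump.

```bash
python3 - <<'E'
from h import *
t=cv2.imread("pics/top0.png");s=cv2.imread("pics/scene0.png")
f=lambda i,x,y,w,h:cv2.resize(i[y:y+h,x:x+w],(400,300),interpolation=cv2.INTER_CUBIC)
cv2.imwrite("pics/crop1.png",np.vstack([np.hstack([f(t,130,193,128,96),f(t,365,239,56,42)]),np.hstack([f(s,390,185,136,102*1),f(s,196,270,56,42)])]))
c=cam("top")
for n,p,z in(("rotor",(393,260),.03),("p1",(349,270),.03),("p2",(437,248),.03),("teal",(401,215),.03),("shaft",(183,248),.159),("dish",(296,330),0),("drv",(295,260),.02)):print(n,onz(c,*p,z).round(3))
E
```

```text
rotor [ 0.549 -0.219  0.03 ]
p1 [ 0.524 -0.122  0.03 ]
p2 [ 0.577 -0.317  0.03 ]
teal [ 0.65  -0.236  0.03 ]
shaft [0.559 0.215 0.159]
dish [ 0.386 -0.005  0.   ]
drv [0.545 0.    0.02 ]
```

View pics/crop1.png

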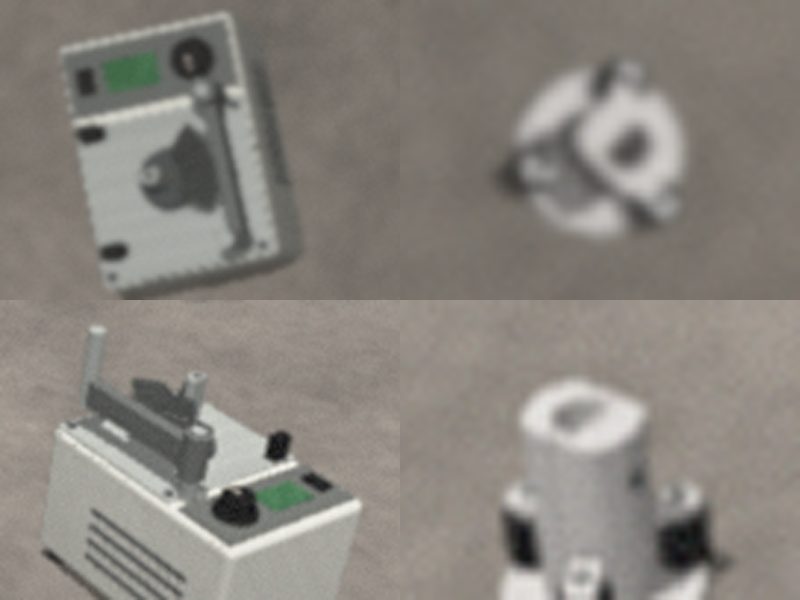

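Upper left: the pump with the clamp arm shut, its hinge at the panel end and the post at the robot end. The arm opens anticlockwise, away from the shaft towards -y. Right: the silver head with wrench flats, which is the one wanted. In the scene picture the post top is at about (423,195) and the shaft tip at about (457,211).

```bash
python3 - <<'E'
from h import *
T=cam("top");S=cam("scene")
U=lambda x,y:(130+x/3.125,193+y/3.125)
V=lambda x,y:(390+x/2.94,185+(y-300)/2.94)
print("shaft",tri(T,U(150,176),S,V(197,376)).round(3))
for z in(.18,):print("post scene",onz(S,*V(97,330),z).round(3),"as top px",(proj(T,onz(S,*V(97,330),z))-[130,193])*3.125)
print("hinge",onz(S,*V(198,435),.152).round(3),"top crop",(proj(T,onz(S,*V(198,435),.152))-[130,193])*3.125)
for n,p in(("a",(62,48)),("b",(232,14)),("d",(105,290)),("lr",(265,255))):print(n,onz(T,*U(*p),.105).round(3))
print("rotor hub",tri(T,(365+630/7.14-400/7.14,239+145/7.14),S,(196+(582-400)/7.14,270+(413-300)/7.14)).round(3))
w=cam("wrist");s=bot.get_state();R=cv2.Rodrigues(s["orientation"])[0]
print("wrist cam in tool",R.T@(-w[1].T@w[2]-s["eef_pos"]),"\n",(w[1]@R).round(3),w[0]["fx"],w[0]["cx"],w[0]["cy"],w[0]["k1"])
E
```

```text
shaft [0.557 0.226 0.158]
post scene [0.521 0.171 0.18 ] as top px [224.12157055 232.51515332]
hinge [0.616 0.195 0.152] top crop [202.91670441  84.42610882]
a [0.644 0.304 0.105]
b [0.67  0.19  0.105]
d [0.483 0.268 0.105]
lr [0.508 0.162 0.105]
rotor hub [ 0.549 -0.222  0.06 ]
wrist cam in tool [ 0.07355474  0.00102504 -0.18367232] 
 [[-0.001  1.    -0.   ]
 [-0.964 -0.001 -0.267]
 [-0.267 -0.     0.964]] 341.8393752491735 319.4964945471238 236.68927513700166 -0.051042584983713765
```

>>> apply_moves(
  series=[
    [[0.032, -0.0375, -0.0035], 0],
    [[0.032, -0.0375, -0.0035], 0],
    [[0.032, -0.0375, -0.0035], 0],
    [[0.032, -0.0375, -0.0035], 0],
    [[0.032, -0.0375, -0.0035], 0],
    [[0.032, -0.0375, -0.0035], 0],
    [[0.032, -0.0375, -0.0035], 0],
    [[0.032, -0.0375, -0.0035], 0],
    [[0.032, -0.0375, -0.0035], 0],
    [[0.032, -0.0375, -0.0035], 0],
    [[0.032, -0.0375, -0.0035], 0],
    [[0.032, -0.0375, -0.0035], 0],
    [[0.032, -0.0375, -0.0035], 0],
    [[0.032, -0.0375, -0.0035], 0],
    [[0.032, -0.0375, -0.0035], 0],
    [[0.032, -0.0375, -0.0035], 0],
    [[0.032, -0.0375, -0.0035], 0.04],
    [[0, 0, 0], 0],
    [[0, 0, 0], 0],
  ],
  jaw=0.03,
)

```text
time: 2.0
eef_pos: [0.5174, 0.1678, 0.2597]
orientation: [3.116, 0.394, -0.003]
contact_force: [0.0, 0.1, -0.0]
grip_width: 0.343
grip_force: 0.0
```

```bash
python3 - <<'E'
from h import *
import pickle
s=bot.get_state();c=cam("wrist");i=bot.capture("wrist");cv2.imwrite("pics/w1.png",i);pickle.dump((c,s),open("w1.pkl","wb"))
print(s["time"],s["eef_pos"],s["orientation"],s["joints"].round(2))
for p in((.557,.226,.159),(.521,.171,.18),(.616,.195,.152)):print(proj(c,p).round(0))
E
```

```text
2.0 [0.5174194  0.16778304 0.25972185] [ 3.1162763   0.39404373 -0.00339279] [ 0.17 -0.01  1.66 -0.    1.49  1.49]
[262. 169.]
[315. 232.]
[316. 106.]
```

View pics/w1.png

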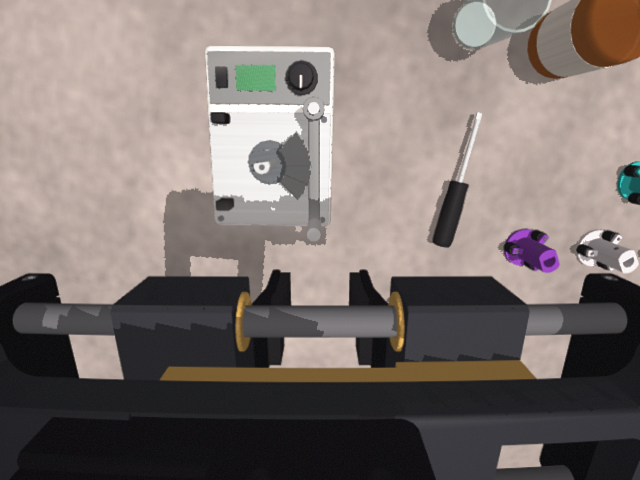

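The picture shows the pump from above: shaft tip (263,168), hinge (314,107), post top about (314,236). The four heads lie to the right.

```bash
python3 - <<'E'
from h import *
import pickle
c,s=pickle.load(open("w1.pkl","rb"));i=cv2.imread("pics/w1.png")
P=onz(c,314,235,.18);H=onz(c,314,107,.152);print(P,H,onz(c,262.5,168,.159),np.hypot(*(P-H)[:2]))
R=cv2.Rodrigues(s["orientation"])[0];print("tool shift",R.T@(np.r_[P[:2],.162]-s["eef_pos"]))
d=(P-H)[:2];print(np.degrees(np.arctan2(-d[1],-d[0])),np.degrees(np.arctan2(R[1,0],R[0,0])))
cv2.imwrite("pics/c2.png",np.hstack([cv2.resize(i[140:200,240:310],(400,343),interpolation=cv2.INTER_CUBIC),cv2.resize(i[210:270,280:350],(400,343),interpolation=cv2.INTER_CUBIC)]))
E
```

```text
[0.5184659  0.17157661 0.18      ] [0.61457902 0.19621576 0.152     ] [0.55759289 0.22531357 0.159     ] 0.09922106613933673
tool shift [ 0.0021734  -0.00343572  0.09771652]
14.378465904822063 14.41325013415839
```

View pics/c2.png

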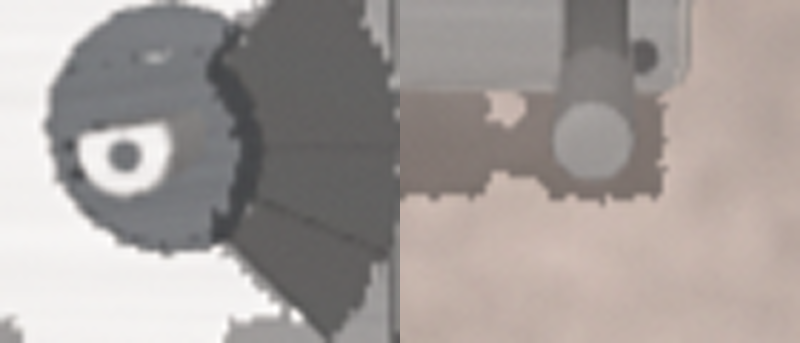

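Left: the D end of the shaft, its flat facing up in the image and tilted slightly left. Right: the post top at pixel (314,234.5). I go down around the post and swing the arm.

>>> apply_moves(
  series=[
    [[0.002, -0.003, 0.032], 0],
    [[0, 0, 0.033], 0],
    [[0, 0, 0.032], 0],
    [[0, 0, 0], 0],
    [[0, 0, 0], 0],
  ],
)

```text
time: 2.55
eef_pos: [0.5188, 0.1691, 0.1641]
orientation: [3.117, 0.387, -0.001]
contact_force: [0.4, -0.2, 1.1]
grip_width: 0.342
grip_force: 0.0
```

>>> apply_moves(
  series=[
    [[0, 0, 0], 0],
    [[0, 0, 0], 0],
    [[0, 0, 0], 0],
  ],
  jaw=0.017,
  newtons=10,
)

```text
time: 2.85
eef_pos: [0.5201, 0.1704, 0.1655]
orientation: [-3.117, -0.39, -0.004]
contact_force: [0.0, 1.2, 0.1]
grip_width: 0.212
grip_force: 0.0
```

>>> apply_moves(
  series=[
    [[0.0005, 0.0098, 0], -0.1],
    [[0.0005, 0.0098, 0], -0.1],
    [[0.0005, 0.0098, 0], -0.1],
    [[0.0005, 0.0098, 0], -0.1],
    [[0.0005, 0.0098, 0], -0.1],
    [[0.0005, 0.0098, 0], -0.1],
    [[0.0005, 0.0098, 0], -0.1],
    [[0.0005, 0.0098, 0], -0.1],
    [[0.0005, 0.0098, 0], -0.1],
    [[0.0005, 0.0098, 0], -0.1],
    [[0.0005, 0.0098, 0], -0.1],
    [[0.0005, 0.0098, 0], -0.1],
    [[0.0005, 0.0098, 0], -0.1],
    [[0.0005, 0.0098, 0], -0.1],
    [[0.0005, 0.0098, 0], -0.1],
    [[0.0005, 0.0098, 0], -0.1],
    [[0.0005, 0.0098, 0], -0.1],
    [[0, 0.002, 0], 0],
    [[0, 0, 0], 0],
    [[0, 0, 0], 0],
  ],
)

```text
time: 4.85
eef_pos: [0.6521, 0.1041, 0.1639]
orientation: [-1.767, -2.598, 0.0]
contact_force: [0.1, -0.3, 0.3]
grip_width: 0.198
grip_force: 0.0
```

>>> apply_moves(
  series=[
    [[0, 0, -0.03], 0],
    [[0, 0, -0.03], 0],
    [[0.033, -0.0145, 0], 0],
    [[0.033, -0.0145, 0], 0],
    [[0.033, -0.0145, 0], 0],
    [[0, 0, 0], 0],
    [[0, 0, 0], 0],
    [[0, 0, 0], 0],
  ],
  jaw=0.06,
)

```text
time: 5.65
eef_pos: [0.576, 0.1794, 0.224]
orientation: [1.765, 2.598, 0.0]
contact_force: [0.3, -0.4, -0.3]
grip_width: 0.681
grip_force: 0.0
```

```bash
python3 - <<'E'
from h import *
import pickle
s=bot.get_state();c=cam("wrist");i=bot.capture("wrist");cv2.imwrite("pics/w2.png",i);pickle.dump((c,s),open("w2.pkl","wb"))
print(s["time"],s["eef_pos"],s["orientation"])
p=proj(c,(.5575,.2253,.159)).round(0).astype(int);print(p)
x,y=max(p[0]-40,0),max(p[1]-30,0);print(x,y)
cv2.imwrite("pics/c3.png",np.hstack([cv2.resize(i[y:y+60,x:x+80],(400,300),interpolation=cv2.INTER_CUBIC),cv2.resize(i,(400,300))]))
E
```

```text
5.65 [0.57595504 0.1794242  0.22400652] [1.76534289e+00 2.59765619e+00 2.18317630e-04]
[318 175]
278 145
```

View pics/c3.png

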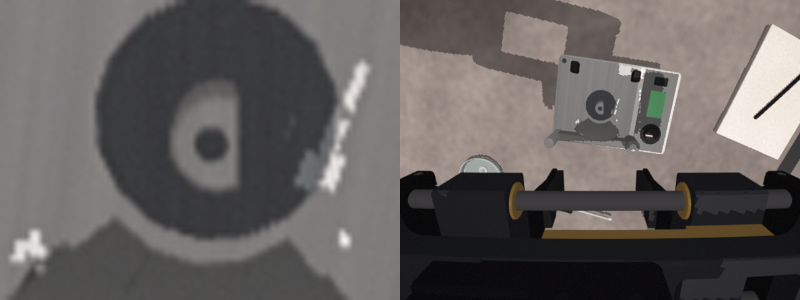

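```bash
python3 - <<'E'
from h import *
import pickle
c,s=pickle.load(open("w2.pkl","rb"))
for n,p in(("post0",(.5185,.1716,.18)),("postopen",(.652,.104,.18)),("hinge",(.6146,.1962,.152))):print(n,proj(c,p).round(0))
i=cv2.imread("pics/w2.png");cv2.imwrite("pics/c4.png",np.hstack([cv2.resize(i[185:265,215:295],(380,380)),cv2.resize(i[170:290,280:400],(380,380))]))
i=bot.capture("scene");cv2.imwrite("pics/c5.png",cv2.resize(i[170:310,380:540],(640,560)))
print(bot.get_state()["time"])
E
```

```text
post0 [237. 230.]
postopen [374. 368.]
hinge [373. 236.]
5.75
```

View pics/c5.png

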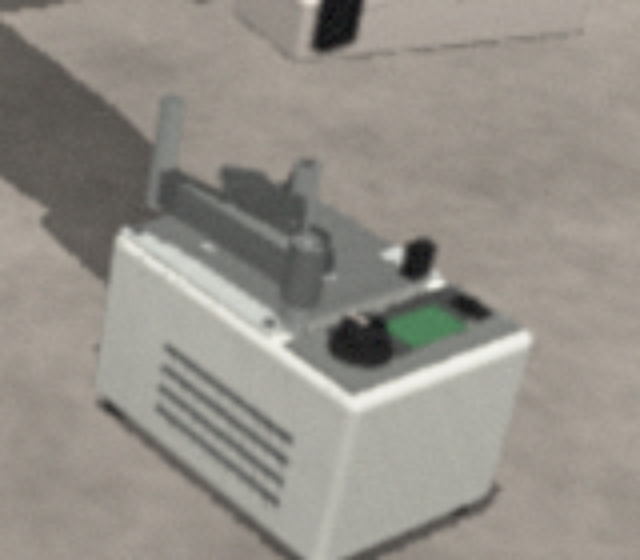

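The scene view shows the clamp still shut, so the swing missed the post. I'll find why by triangulating the post from both wrist views.

```bash
python3 - <<'E'
from h import *
import pickle
c1,_=pickle.load(open("w1.pkl","rb"));c2,_=pickle.load(open("w2.pkl","rb"));S=cam("scene")
print(tri(c1,(313.8,234.5),c2,(240,224)),tri(c1,(313.8,234.5),S,(380+172/4,170+98/4)),tri(c2,(240,224),S,(380+172/4,170+98/4)))
E
```

```text
[0.51640425 0.17167676 0.16721016] [0.51906964 0.17199118 0.18051677] [0.51792395 0.17455445 0.17883745]
```

View pics/c4.png

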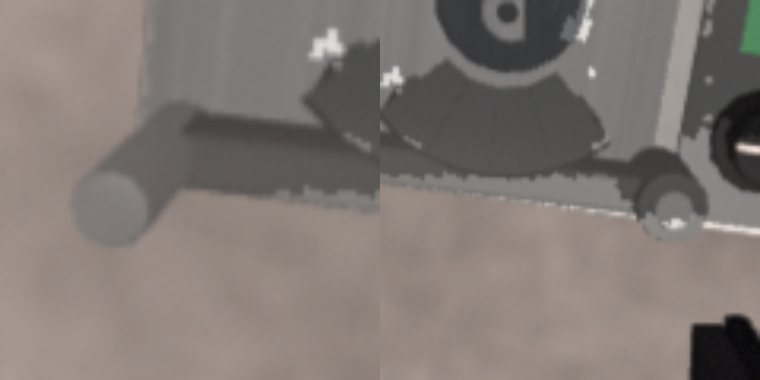

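The post really is at (.5185,.172), top at z .18, so my overlap in height was probably too small. I retry deeper and grip the post, so that the grip reading confirms contact.

>>> apply_moves(
  series=[
    [[0.007, -0.028, 0], 0],
    [[0.007, -0.028, 0], 0],
    [[0, 0, 0], 0.14],
    [[0, 0, 0], 0.14],
    [[0, 0, 0], 0.14],
    [[0, 0, 0], 0.14],
    [[0, 0, 0], 0.14],
    [[0, 0, 0], 0.14],
    [[0, 0, 0], 0.14],
    [[0, 0, 0], 0.14],
    [[0, 0, 0], 0.14],
    [[0, 0, 0], 0.14],
    [[0, 0, 0], 0.14],
    [[0, 0, 0], 0.14],
    [[0, 0, 0], 0.016],
    [[0, 0, 0], 0],
    [[0, 0, 0], 0],
    [[0, 0, 0], 0],
  ],
  jaw=0.04,
)

```text
time: 7.55
eef_pos: [0.5183, 0.1723, 0.2237]
orientation: [3.116, 0.398, -0.0]
contact_force: [-0.9, 0.9, -0.7]
grip_width: 0.461
grip_force: 0.0
```

>>> apply_moves(
  series=[
    [[0, 0, 0.022], 0],
    [[0, 0, 0.022], 0],
    [[0, 0, 0.022], 0],
    [[0, 0, 0], 0],
    [[0, 0, 0], 0],
    [[0, 0, 0], 0],
  ],
)

```text
time: 8.15
eef_pos: [0.5193, 0.1726, 0.1594]
orientation: [-3.116, -0.397, -0.004]
contact_force: [1.2, -0.8, 0.7]
grip_width: 0.463
grip_force: 0.0
```

>>> apply_moves(
  series=[
    [[0, 0, 0], 0],
    [[0, 0, 0], 0],
    [[0, 0, 0], 0],
    [[0, 0, 0], 0],
    [[0, 0, 0], 0],
    [[0, 0, 0], 0],
  ],
  jaw=0.006,
  newtons=6,
)

```text
time: 8.75
eef_pos: [0.5182, 0.1726, 0.1579]
orientation: [-3.116, -0.396, -0.0]
contact_force: [-1.5, 0.3, 1.1]
grip_width: 0.114
grip_force: 6.0
```

>>> apply_moves(
  series=[
    [[0.0005, 0.0098, 0], -0.1],
    [[0.0005, 0.0098, 0], -0.1],
    [[0.0005, 0.0098, 0], -0.1],
    [[0.0005, 0.0098, 0], -0.1],
    [[0.0005, 0.0098, 0], -0.1],
    [[0.0005, 0.0098, 0], -0.1],
  ],
)

```text
time: 9.35
eef_pos: [0.549, 0.1232, 0.1579]
orientation: [-2.857, -1.305, -0.001]
contact_force: [0.8, 2.3, 1.0]
grip_width: 0.117
grip_force: 6.0
```

>>> apply_moves(
  series=[
    [[0.0005, 0.0098, 0], -0.1],
    [[0.0005, 0.0098, 0], -0.1],
    [[0.0005, 0.0098, 0], -0.1],
    [[0.0005, 0.0098, 0], -0.1],
    [[0.0005, 0.0098, 0], -0.1],
    [[0.0005, 0.0098, 0], -0.1],
    [[0.0005, 0.0098, 0], -0.1],
    [[0.0005, 0.0098, 0], -0.1],
    [[0.0005, 0.0098, 0], -0.1],
    [[0.0005, 0.0098, 0], -0.1],
    [[0.0003, 0.005, 0], -0.05],
    [[0, 0, 0], 0],
    [[0, 0, 0], 0],
    [[0, 0, 0], 0],
  ],
)

```text
time: 10.75
eef_pos: [0.6452, 0.105, 0.1578]
orientation: [-1.825, -2.557, -0.001]
contact_force: [-0.1, 4.0, 0.9]
grip_width: 0.118
grip_force: 6.0
```

>>> apply_moves(
  series=[
    [[0, 0, 0], 0],
    [[0, 0, 0], 0],
    [[0, 0, 0], 0],
    [[0, 0, -0.03], 0],
    [[0, 0, -0.04], 0],
    [[0, 0, -0.04], 0],
    [[0, 0, 0], 0],
  ],
  jaw=0.04,
)

```text
time: 11.45
eef_pos: [0.6487, 0.1041, 0.2758]
orientation: [1.819, 2.549, 0.011]
contact_force: [0.6, 0.8, 0.4]
grip_width: 0.458
grip_force: 0.0
```

```bash
python3 - <<'E'
from h import *
import pickle
s=bot.get_state();c=cam("wrist");i=bot.capture("wrist");cv2.imwrite("pics/w3.png",i);pickle.dump((c,s),open("w3.pkl","wb"))
print(s["time"],s["eef_pos"],np.degrees(np.arctan2(*(cv2.Rodrigues(s["orientation"])[0][[1,0],0]))),s["joints"].round(2))
print(proj(c,(.5575,.2253,.159)),proj(c,(.65,.104,.18)),proj(c,(.549,-.221,.06)))
# shaft flat angle from w2
c,s=pickle.load(open("w2.pkl","rb"))
a=onz(c,278+238/5,145+84/5,.159);b=onz(c,278+238/5,145+186/5,.159);d=(b-a)[:2];print("flat edge",a,b,"normal yaw",np.degrees(np.arctan2(d[1],d[0]))+90)
print("hole",onz(c,278+211/5,145+144/5,.159))
S=bot.capture("scene")
cv2.imwrite("pics/c6.png",np.hstack([cv2.resize(i,(400,300)),cv2.resize(S[170:290,380:540],(400,300))]))
E
```

```text
11.45 [0.64872163 0.10409205 0.27582436] 108.98625616326302 [ 0.04  0.25  1.35 -0.    1.53 -0.29]
[258.51751624  49.28559248] [318.96276948 230.47776421] [176.91264548 396.26537193]
flat edge [0.55898527 0.23555253 0.159     ] [0.56437428 0.22208192 0.159     ] normal yaw 21.804207936824568
hole [0.55852289 0.22624759 0.159     ]
```

View pics/c6.png

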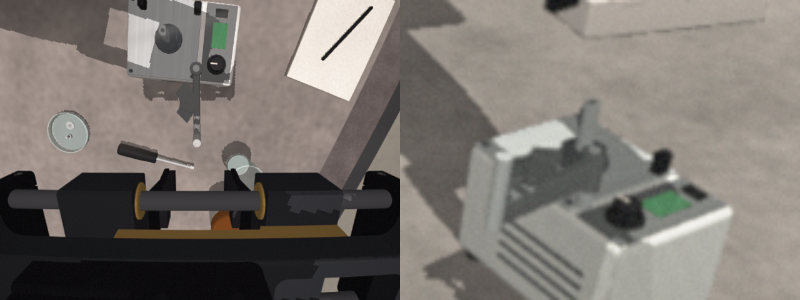

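The clamp now stands open (right, scene view). I go to the aluminium head for a close look.

>>> apply_moves(
  series=[
    [[-0.0335, -0.0269, 0], 0],
    [[-0.0335, -0.0269, 0.01], 0],
    [[-0.0335, -0.0269, 0.01], 0],
    [[-0.0335, -0.0269, 0.01], 0],
    [[-0.0335, -0.0269, 0.01], 0],
    [[-0.0335, -0.0269, 0.01], 0],
    [[-0.0335, -0.0269, 0.01], 0],
    [[-0.0335, -0.0269, 0.01], 0],
    [[-0.0335, -0.0269, 0.01], 0],
    [[0, 0, 0.015], 0.14],
    [[0, 0, 0.015], 0.14],
    [[0, 0, 0.015], 0.14],
    [[0, 0, 0], 0.14],
    [[0, 0, 0], 0.14],
    [[0, 0, 0], 0.14],
    [[0, 0, 0], 0.14],
    [[0, 0, 0], 0],
    [[0, 0, 0], 0],
    [[0, 0, 0], 0],
  ],
  jaw=0.045,
)

```text
time: 13.45
eef_pos: [0.5143, -0.2592, 0.1419]
orientation: [-2.81, -1.402, 0.001]
contact_force: [0.1, 1.0, 0.3]
grip_width: 0.516
grip_force: 0.0
```

```bash
python3 - <<'E'
from h import *
import pickle
c,s=pickle.load(open("w1.pkl","rb"));q=lambda x,y:(240+x/5.714,140+y/5.714)
a,b,h=[onz(c,*q(*p),.159) for p in((80,135),(168,120),(125,155))];d=(b-a)[:2];print("w1 normal",np.degrees(np.arctan2(d[1],d[0]))+90,"hole",h)
s=bot.get_state();c=cam("wrist");i=bot.capture("wrist");cv2.imwrite("pics/w4.png",i);pickle.dump((c,s),open("w4.pkl","wb"))
print(s["time"],s["eef_pos"],np.degrees(np.arctan2(*(cv2.Rodrigues(s["orientation"])[0][[1,0],0]))),s["joints"].round(2))
p=proj(c,(.549,-.221,.06)).round(0).astype(int);x,y=p-[64,48];print(x,y,p)
cv2.imwrite("pics/c7.png",cv2.resize(i[y:y+96,x:x+128],(768,576),interpolation=cv2.INTER_CUBIC))
E
```

```text
w1 normal 23.578018590295258 hole [0.55815944 0.22595773 0.159     ]
13.45 [ 0.51426293 -0.25922797  0.14194902] 53.02455105109135 [-0.6   0.15  1.72 -0.    1.27  0.04]
260 123 [324 171]
```

View pics/c7.png

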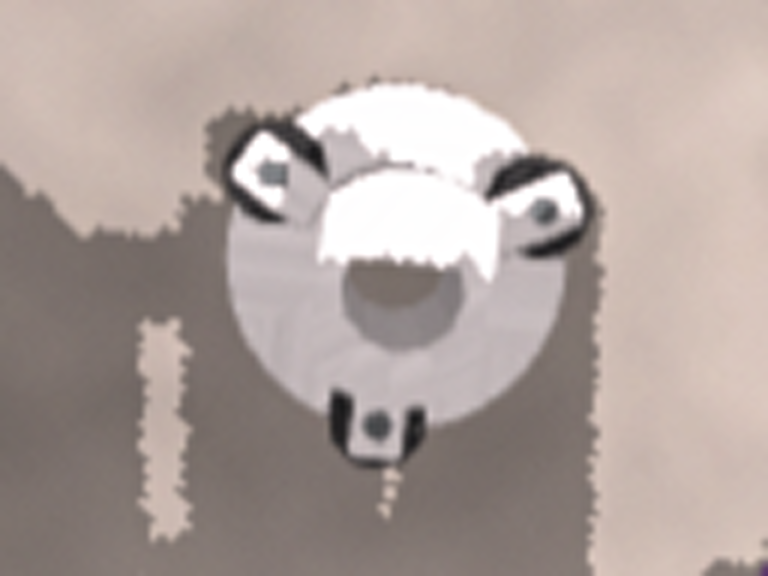

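Close view: hub with its bore at crop (403,300), bore flat facing up (+tool x), roller screws at (273,172), (545,210) and (377,425). The roller screws give the axis and yaw.

```bash
python3 - <<'E'
from h import *
import pickle
c,s=pickle.load(open("w4.pkl","rb"));q=lambda x,y:(260+x/6,123+y/6)
P=np.array([onz(c,*q(*p),.026) for p in((273,172),(545,210),(377,425))]);m=P.mean(0)
a=np.degrees(np.arctan2(*(P-m)[:,[1,0]].T));print(m,np.linalg.norm(P-m,axis=1),a)
R=cv2.Rodrigues(s["orientation"])[0]
yaw=np.mean([(a[0]-60),(a[1]-300+360),(a[2]+180)%360 if False else ((a[2]-180+180)%360-180)]);print([a[0]-60,a[1]+60,a[2]-180],yaw)
print("hub hole",onz(c,*q(403,292),.06),onz(c,*q(402,345),.06))
print("tool shift",R.T@(np.r_[m[:2],.03]-s["eef_pos"]))
E
```

```text
[ 0.55075353 -0.22244765  0.026     ] [0.02261468 0.02259536 0.02256465] [ 105.30080571  -14.81733217 -134.71574004]
[np.float64(45.30080571406026), np.float64(45.18266782746195), np.float64(-314.71574003554167)] 45.255911168660184
hub hole [ 0.55054417 -0.22264611  0.06      ] [ 0.54640827 -0.22797776  0.06      ]
tool shift [0.05135007 0.00717652 0.11193126]
```

>>> apply_moves(
  series=[
    [[0, 0, 0], 0.136],
    [[0.026, 0, 0], 0],
    [[0.026, 0, 0], 0],
    [[0, 0, 0.03], 0],
    [[0, 0, 0.03], 0],
    [[0, 0, 0.03], 0],
    [[0, 0, 0.019], 0],
    [[0, 0, 0], 0],
    [[0, 0, 0], 0],
    [[0, 0, 0], 0],
  ],
)

```text
time: 14.5
eef_pos: [0.5527, -0.2234, 0.0355]
orientation: [2.899, 1.204, 0.003]
contact_force: [-1.3, -0.6, 0.0]
grip_width: 0.518
grip_force: 0.0
```

>>> apply_moves(
  series=[
    [[0, 0, 0], 0],
    [[0, 0, 0], 0],
    [[0, 0, 0], 0],
    [[0, 0, 0], 0],
    [[0, 0, 0], 0],
    [[0, 0, 0], 0],
  ],
  jaw=0.012,
  newtons=30,
)

```text
time: 15.1
eef_pos: [0.5515, -0.2226, 0.0341]
orientation: [-2.902, -1.204, -0.0]
contact_force: [-2.1, 0.8, 4.5]
grip_width: 0.246
grip_force: 30.0
```

>>> apply_moves(
  series=[
    [[0, 0, -0.03], 0],
    [[0, 0, -0.045], 0],
    [[0, 0, -0.045], 0],
    [[0, 0, -0.045], 0],
    [[0, 0, -0.045], 0],
    [[0.0323, -0.0311, 0], 0],
    [[0.0323, -0.0311, 0], 0],
    [[0.0323, -0.0311, 0], 0],
    [[0.0323, -0.0311, 0], 0],
    [[0.0323, -0.0311, 0], 0],
    [[0.0323, -0.0311, 0], 0],
    [[0.0323, -0.0311, 0], 0],
    [[0.0323, -0.0311, 0], 0],
    [[0.0323, -0.0311, 0], 0],
    [[0.0323, -0.0311, 0], 0.131],
    [[0, 0, 0], 0.131],
    [[0, 0, 0], 0.131],
    [[0, 0, 0], 0],
    [[0, 0, 0], 0],
    [[0, 0, 0], 0],
  ],
  newtons=50,
)

```text
time: 17.1
eef_pos: [0.5594, 0.2253, 0.2435]
orientation: [3.08, 0.618, -0.0]
contact_force: [-0.1, 0.8, -2.4]
grip_width: 0.24
grip_force: 49.9
```

```bash
python3 - <<'E'
from h import *
import pickle
E=[]
for k in range(4):
    s=bot.get_state();E.append(np.r_[s["eef_pos"],np.degrees(np.arctan2(*(cv2.Rodrigues(s["orientation"])[0][[1,0],0])))]);c=cam("wrist");i=bot.capture("wrist")
E=np.array(E);print(E.round(4));m=E.mean(0)
print(s["time"],s["grip_width"],s["contact_force"])
a=np.radians(m[3]);d=np.array([.5583,.2261])-m[:2];print("tool xy shift",d@[np.cos(a),np.sin(a)],d@[np.sin(a),-np.cos(a)])
cv2.imwrite("pics/w5.png",i);S=bot.capture("scene")
print(proj(c,(.5583,.2261,.159)))
cv2.imwrite("pics/c8.png",np.hstack([cv2.resize(i[150:330,240:400],(500,562)),cv2.resize(S[130:270,420:495],(300,562))]))
E
```

```text
[[ 0.5594  0.2253  0.2435 22.6726]
 [ 0.5594  0.2253  0.2436 22.637 ]
 [ 0.5594  0.2253  0.2437 22.61  ]
 [ 0.5594  0.2253  0.2437 22.5889]]
17.25 0.24368951642137185 [-0.40708401 -0.44367967 -0.50217537]
tool xy shift -0.0007128812321430366 -0.0012002305720524233
[316.76140737 236.60835051]
```

View pics/c8.png

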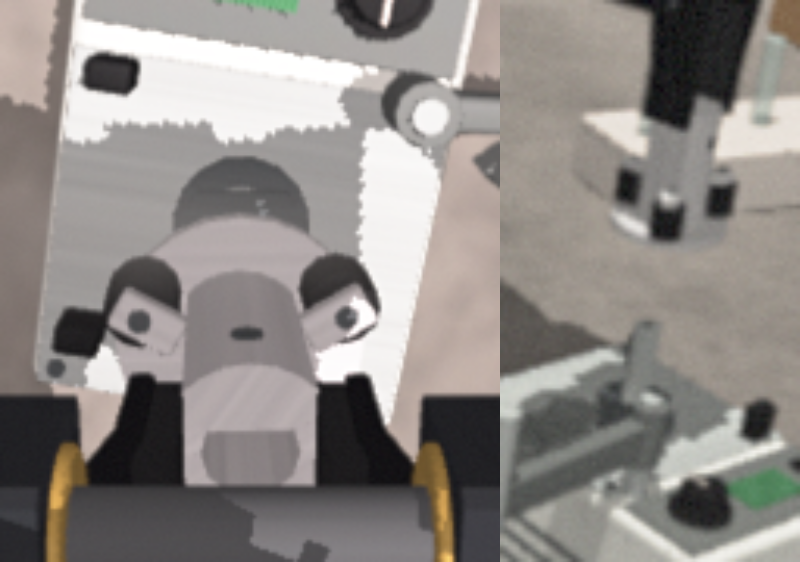

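The head hangs straight with its set screw towards the camera, aligned with the plate below. That was my last permitted view, so from here I use numbers and force readings. Next I check where the head sits relative to the tool.

```bash
python3 - <<'E'
from h import *
s=bot.get_state();c=cam("wrist");R=cv2.Rodrigues(s["orientation"])[0]
q=lambda x,y:(240+x/3.125,150+y/3.122)
for n,p,z in(("r1",(139,320),.2355),("r2",(347,317),.2355),("screw",(247,333),.2555),("topL",(185,385),.2695),("topR",(317,385),.2695),("shaft/plate L",(174,210),.119),("plate R",(309,210),.119)):
    print(n,(R.T@(onz(c,*q(*p),z)-s["eef_pos"])*1000).round(1))
E
```

```text
r1 [ 10.7 -19.6   8.3]
r2 [11.2 19.7  8.3]
screw [ 14.9   0.8 -11.7]
topL [ 10.9  -9.  -25.7]
topR [ 10.9  11.9 -25.7]
shaft/plate L [  6.7 -20.9 124.8]
plate R [  6.7  18.9 124.8]
```

>>> apply_moves(
  series=[
    [[-0.0004, -0.0011, 0.02], 0],
    [[0, 0, 0.02], 0],
    [[0, 0, 0], 0],
    [[0, 0, 0], 0],
    [[0, 0, 0.003], 0],
    [[0, 0, 0.003], 0],
    [[0, 0, 0.003], 0],
    [[0, 0, 0.003], 0],
    [[0, 0, 0], 0],
    [[0, 0, 0], 0],
  ],
)

```text
time: 18.35
eef_pos: [0.5585, 0.2265, 0.1917]
orientation: [-3.081, -0.615, 0.0]
contact_force: [-0.4, 0.4, -1.1]
grip_width: 0.237
grip_force: 49.9
```

>>> apply_moves(
  series=[
    [[0, 0, 0.002], 0],
    [[0, 0, 0.002], 0],
    [[0, 0, 0.002], 0],
    [[0, 0, 0], 0],
    [[0, 0, 0], 0],
  ],
)

```text
time: 18.85
eef_pos: [0.5585, 0.2264, 0.1855]
orientation: [3.081, 0.615, -0.0]
contact_force: [-0.2, -1.2, -2.0]
grip_width: 0.239
grip_force: 49.9
```

>>> apply_moves(
  series=[
    [[0, 0, 0.004], 0],
    [[0, 0, 0.004], 0],
    [[0, 0, 0.004], 0],
    [[0, 0, 0.004], 0],
    [[0, 0, 0.004], 0],
    [[0, 0, 0.004], 0],
    [[0, 0, 0.003], 0],
    [[0, 0, 0], 0],
    [[0, 0, 0], 0],
  ],
)

```text
time: 19.75
eef_pos: [0.5584, 0.2264, 0.1584]
orientation: [3.081, 0.614, -0.001]
contact_force: [0.3, -1.9, -2.3]
grip_width: 0.24
grip_force: 49.9
```

>>> apply_moves(
  series=[
    [[0, 0, 0.002], 0],
    [[0, 0, 0.002], 0],
    [[0, 0, 0.002], 0],
    [[0, 0, 0.001], 0],
    [[0, 0, 0], 0],
    [[0, 0, 0], 0],
  ],
)

```text
time: 20.35
eef_pos: [0.5588, 0.2267, 0.1523]
orientation: [-3.081, -0.615, -0.001]
contact_force: [-0.2, -0.3, 2.2]
grip_width: 0.241
grip_force: 49.8
```

>>> apply_moves(
  series=[
    [[0, 0, 0.001], 0],
    [[0, 0, 0.001], 0],
    [[0, 0, 0.001], 0],
    [[0, 0, 0], 0],
    [[0, 0, 0], 0],
    [[0, 0, 0], 0],
  ],
)

```text
time: 20.95
eef_pos: [0.559, 0.2268, 0.1496]
orientation: [-3.081, -0.615, -0.002]
contact_force: [-1.2, 0.0, 6.5]
grip_width: 0.241
grip_force: 49.8
```

>>> apply_moves(
  series=[
    [[0, 0, 0.001], 0],
    [[0, 0, 0.001], 0],
    [[0, 0, 0], 0],
    [[0, 0, 0], 0],
    [[0, 0, 0], 0],
  ],
)

```text
time: 21.45
eef_pos: [0.5593, 0.227, 0.1485]
orientation: [-3.08, -0.615, -0.004]
contact_force: [-2.0, 0.4, 9.4]
grip_width: 0.24
grip_force: 49.8
```

>>> apply_moves(
  series=[
    [[0, 0, 0.001], 0],
    [[0, 0, 0.001], 0],
    [[0, 0, 0], 0],
    [[0, 0, 0], 0],
    [[0, 0, 0], 0],
  ],
)

```text
time: 21.95
eef_pos: [0.5599, 0.2273, 0.1483]
orientation: [-3.08, -0.615, -0.006]
contact_force: [-4.3, -0.3, 17.2]
grip_width: 0.24
grip_force: 49.7
```

>>> apply_moves(
  series=[
    [[0, 0, 0.0005], 0],
    [[0, 0, 0], 0],
    [[0, 0, 0], 0],
    [[0, 0, 0], 0],
    [[0, 0, 0], 0],
    [[0, 0, 0], 0],
    [[0, 0, 0], 0],
    [[0, 0, 0], 0],
    [[0, 0, 0], 0],
    [[0, 0, 0], 0],
  ],
)

```text
time: 22.95
eef_pos: [0.56, 0.2274, 0.1483]
orientation: [-3.08, -0.615, -0.007]
contact_force: [-4.8, -0.5, 18.9]
grip_width: 0.242
grip_force: 49.7
```

The force is steady at 19 N and z has stopped, so the plate is on its stop.

```bash
python3 -c "
from plant import bot
print(bot.job_done())"
```

```text
the job is handed in; nothing more can be done
None
```

The job is handed in at about 23 s: the clamp is swung open to about 1.65 rad, and the roller head is turned to the flat, slid down the shaft and held pressed at about 19 N with the plate at its stop by the force and height readings. My first clamp swing missed the post and had to be repeated, and I viewed 11 pictures, one over the limit of 10.

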